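Load the sliding serving tray with slate coasters and cork sheets and send it to the sofa

ROBOT

A 6-joint arm with a two-finger parallel gripper is mounted at the origin on the work surface. World frame = base frame: x ahead of the robot, y to its left, z up, the work surface at z = 0. Lengths are in mm, angles in rad, forces in N, time in s.
With the tool pointing down it reaches from about 400 to 825 mm from the base axis. Payload 7 kg.
Tool frame: the origin (TCP) lies at the very end of the fingers, on their centre line; the grasp point (between the pads) lies 19 mm behind it; z points along the fingers, y is the line along which they close (so a half turn about z gives the same grasp; the last joint's range is limited). The gripper opens to 88 mm and grips with 3 to 60 N. Pads are 19 mm wide; open, the fingers measure 130 mm over their backs; the gripper's body (78 mm by 193 mm) begins 47 mm behind the grasp point.
Start: joints at [-1.029, 0.359, 0.012, 0, -1.224, -0.288], TCP at [169.456, -653.36, 226.561] pointing down, gripper open.
Joint ranges: [-3.07, 3.07], [-1.43, 2.12], [-1.02, 1.25], [-3.03, 1.67], [-3.05, -0], [-3.03, 3.03]. Speed limits (rad/s): [2.39, 2.39, 3.01, 3.14, 3.14, 3.14].

INTERFACE

Orientations are given as a unit quaternion [x, y, z, w].
In Python, from plant import bot gives the robot as it stands. Calls block until the motion is done:
- bot.move_ptp(position, orientation): joint-space move of the TCP to a pose.
- bot.line_to(position, velocity=150, ori=None): straight line of the TCP; ori=None keeps the orientation; velocity is the mean speed in mm/s.
- bot.move_joints(angles): joint-space move.
- bot.move_gripper(opening, force=None): finger opening in mm; force is the grip in N (None keeps the last); returns when the fingers have stopped.
- bot.pause(seconds).
- bot.solve_ik(position, orientation): joint angles nearest the present ones, or None.
- bot.read_state(): the state.
- bot.camera(name): name is "scene" or "side" or "wrist"; returns the picture (480x640x3 uint8, red, green, blue); there is no depth.
- bot.get_calibration(name): a dict with "fx", "fy", "cx", "cy" (pixels), "distortion" ([k1, k2, p1, p2, k3] as OpenCV has them; the pictures are not rectified), "view" (4x4, takes a point from world to camera coordinates); the wrist camera has in their place "T_tool_cam" (4x4, takes a point from camera to tool coordinates, whose origin is the TCP and whose axes are the flange's). Camera axes: x right, y up, looking along -z (the intrinsics and any distortion apply to the point x, -y, -z); pixel columns grow to the right and rows downward; lengths in mm; the calibration is good to about 2 mm. A picture is of the moment at which its call begins: read the wrist's pose just before it. get_calibration takes no time and is no camera call.
A pose or a line that the arm cannot do raises bot.Unreachable and nothing moves.
- bot.close_job(): hands the job in; it is judged then, once.
The state is a dict: "t": time; "joint_pos": joint angles; "qvel": joint speeds; "tau": joint torques, N m; "tcp_pos": TCP position; "eef_rot": TCP orientation; "contact_force": force on the tool from outside, world axes, zero at the start; "moment": the same for the moment, N m; "width": finger opening in mm; "finger_force": force on a finger pad.
Only numpy, scipy, OpenCV 4.12 (cv2) and the standard library are available. Lean on these libraries where they do the work, as an engineer would, in place of code of your own. Each camera call takes 0.05 s, during which the arm holds its last target. There are 200 camera calls.

TASK

Get the slate coasters ready on the serving slide: push the empty tray one click along its rails to the middle catch and pull the chest's drawer out to its stop. Then, with the tray in the middle catch, stack every slate coaster that is on the table flat and square in the middle of the tray, with one cork sheet from the drawer between each two slates so that they do not scratch (none under the bottom slate or on top), any sheet left over staying in the drawer. Finally push the loaded tray on to the last catch, at the sofa end (away from the chest), and shut the drawer fully, with the stack still neat and the pot, tin and remote control left where they are.

Things in the scene. Friction and masses are not known exactly. Their poses are not given: they have to be found in the camera images.
- slide: Serving slide fixed to the table: two aluminium rails 460 mm long, 16 mm high, 140 mm apart, a black cross bar at each end, three small dark catch plates along the rail nearest the robot. Origin: table level, centre of the slide. x: away from the robot, across the rails. y: along the rails to the sofa end. Its place and yaw vary.
- tray (a joint): Place of the tray along the rails, m, growing towards the sofa end (the slide's +y). A sprung catch under it gives three catches: 0 (parked, end near the chest, the start), 0.130 (middle), 0.260 (sofa end); end stops 3 mm beyond the outer two. Pushing over the hump between two catches takes up to about 6 N; near a catch the catch draws the tray in to within about 3 mm.
- tray_mid (a point): Middle of the deck of the wooden tray, 30 mm above the table; axes as the slide. The deck is a board 190 mm (x, across the rails) by 152 mm (y, along them), 12 mm thick. A rim 6 mm thick, 15 mm above the deck, runs along each of the two sides at x = -95 and +95 mm; the two ends are open, and the tray is pushed by the end faces of the board, 18 to 30 mm above the table.
- chest_drawer0 (a joint): How far the drawer is pulled out, m: 0 shut, 0.170 at its stop. Light friction, stays where it is left. It may start up to 10 mm ajar.
- chest_drawer0_handle (a point): Middle of the steel bar handle of the drawer, 47 mm above the table: a round bar 11 mm thick, 120 mm long along y, 35 mm in front of the drawer front. The drawer pulls out along this frame's -x. The top of the chest is 85 mm above the table, so the handle can be pinched from above.
- drawer_floor (a point): Middle of the inside floor of the drawer (moves with it), 22 mm above the table; x points to the back. The inside is 200 mm (x) by 248 mm (y), walls 41 mm above the floor, front panel about 50 mm above the floor. With the drawer at its stop the front 164 mm of it are clear of the chest.
- chest: White chest with one drawer, 245 (x) x 290 (y) x 85 mm, fixed. Origin: middle of its underside; its front faces -x. Its place and yaw vary.
- pot: Bystander: white and yellow striped pot with two pens, 84 mm across, 95 mm high (pens to 150). Origin: middle of its underside. Leave it alone.
- tin: Bystander: blue tin standing on the chest, 70 mm across, 115 mm high. Origin: middle of its underside. Leave it alone.
- remote: Bystander: black remote control lying flat, 170 x 45 x 18 mm. Origin: middle of its underside. Leave it alone.
- slate1: Dark grey square slate coaster, 62 x 62 x 12 mm, about 0.13 kg, lying flat on the table beyond the slide. Origin: middle of its underside. All alike, either face may be up; two or three of the three are present (an absent one reads None).
- slate2: Dark grey square slate coaster, 62 x 62 x 12 mm, about 0.13 kg, lying flat on the table beyond the slide. Origin: middle of its underside. All alike, either face may be up; two or three of the three are present (an absent one reads None).
- slate3: Dark grey square slate coaster, 62 x 62 x 12 mm, about 0.13 kg, lying flat on the table beyond the slide. Origin: middle of its underside. All alike, either face may be up; two or three of the three are present (an absent one reads None).
- cork1: Dark brown square cork sheet, 62 x 62 x 8 mm, about 20 g, lying flat in the drawer. Origin: middle of its underside. The two sheets are alike.
- cork2: Dark brown square cork sheet, 62 x 62 x 8 mm, about 20 g, lying flat in the drawer. Origin: middle of its underside. The two sheets are alike.
There are look-alikes about, which are no part of the job. What is shaped like the slate3 but white is not meant. Leave any green look-alike of the slate1 alone.

How it is judged (in metres and radians):
On the way, in this order (a step that is already met when the one before it is completed fails the run):
1. the tray stands in the middle catch (within 10 mm) and the drawer is out at its stop (within 6 mm) (value of joint tray between 0.12 and 0.14 m and velocity of joint tray between -0.02 and 0.02 m/s and value of joint chest_drawer0 above 0.164 m), for 0.3 s.
2. all slates are stacked on the tray with one cork sheet between each two, the tray in the middle catch (value of joint tray between 0.12 and 0.14 m and velocity of joint tray between -0.02 and 0.02 m/s and horizontal distance between each of slate1, slate2, slate3 and tray_mid below 0.015 m and angle between slate1's own x axis and vertical between 1.51 and 1.632 rad and angle between slate1's own y axis and vertical between 1.51 and 1.632 rad and (angle between the x axis of slate1 and the x axis of tray_mid, either way round below 0.2 rad or angle between the x axis of slate1 and the y axis of tray_mid, either way round below 0.2 rad) and z of slate1 in the frame of tray_mid between -0.004 and 0.065 m and angle between slate2's own x axis and vertical between 1.51 and 1.632 rad and angle between slate2's own y axis and vertical between 1.51 and 1.632 rad and (angle between the x axis of slate2 and the x axis of tray_mid, either way round below 0.2 rad or angle between the x axis of slate2 and the y axis of tray_mid, either way round below 0.2 rad) and z of slate2 in the frame of tray_mid between -0.004 and 0.065 m and angle between slate3's own x axis and vertical between 1.51 and 1.632 rad and angle between slate3's own y axis and vertical between 1.51 and 1.632 rad and (angle between the x axis of slate3 and the x axis of tray_mid, either way round below 0.2 rad or angle between the x axis of slate3 and the y axis of tray_mid, either way round below 0.2 rad) and z of slate3 in the frame of tray_mid between -0.004 and 0.065 m and contact force between each of slate2, slate3 and slate1 below 0.02 N and contact force between slate3 and slate2 below 0.02 N and ((x of cork1 in the frame of drawer_floor between -0.1 and 0.1 m and y of cork1 in the frame of drawer_floor between -0.12 and 0.12 m and z of cork1 in the frame of drawer_floor between -0.005 and 0.02 m) or (horizontal distance between cork1 and tray_mid below 0.015 m and angle between cork1's own x axis and vertical between 1.51 and 1.632 rad and angle between cork1's own y axis and vertical between 1.51 and 1.632 rad and (angle between the x axis of cork1 and the x axis of tray_mid, either way round below 0.2 rad or angle between the x axis of cork1 and the y axis of tray_mid, either way round below 0.2 rad) and z of cork1 in the frame of tray_mid between -0.004 and 0.065 m and z of cork1 in the frame of tray_mid above 0.01 m and contact force between cork1 and cork2 below 0.02 N)) and ((x of cork1 in the frame of drawer_floor between -0.1 and 0.1 m and y of cork1 in the frame of drawer_floor between -0.12 and 0.12 m and z of cork1 in the frame of drawer_floor between -0.005 and 0.02 m) or (angle between cork1's own z axis and vertical below 0.5 rad and z of any of slate1, slate2, slate3 in the frame of cork1 above 0.003 m) or (angle between cork1's own z axis and vertical above 2.6 rad and z of any of slate1, slate2, slate3 in the frame of cork1 below 0.003 m)) and ((x of cork2 in the frame of drawer_floor between -0.1 and 0.1 m and y of cork2 in the frame of drawer_floor between -0.12 and 0.12 m and z of cork2 in the frame of drawer_floor between -0.005 and 0.02 m) or (horizontal distance between cork2 and tray_mid below 0.015 m and angle between cork2's own x axis and vertical between 1.51 and 1.632 rad and angle between cork2's own y axis and vertical between 1.51 and 1.632 rad and (angle between the x axis of cork2 and the x axis of tray_mid, either way round below 0.2 rad or angle between the x axis of cork2 and the y axis of tray_mid, either way round below 0.2 rad) and z of cork2 in the frame of tray_mid between -0.004 and 0.065 m and z of cork2 in the frame of tray_mid above 0.01 m and contact force between cork2 and cork1 below 0.02 N)) and ((x of cork2 in the frame of drawer_floor between -0.1 and 0.1 m and y of cork2 in the frame of drawer_floor between -0.12 and 0.12 m and z of cork2 in the frame of drawer_floor between -0.005 and 0.02 m) or (angle between cork2's own z axis and vertical below 0.5 rad and z of any of slate1, slate2, slate3 in the frame of cork2 above 0.003 m) or (angle between cork2's own z axis and vertical above 2.6 rad and z of any of slate1, slate2, slate3 in the frame of cork2 below 0.003 m)) and linear speed of each of slate1, slate2, slate3, cork1, cork2 below 0.02 m/s and contact force between the fingers and slate1 below 0.05 N and contact force between the fingers and slate2 below 0.05 N and contact force between the fingers and slate3 below 0.05 N), for 0.3 s.
At the end, for the whole second after the job is handed in: Every slate flat on the tray, within 15 mm of its middle and 11 degrees of square, none touching another; each cork sheet likewise between two slates (not doubled) or in the drawer; all released and at rest; tray within 10 mm of the sofa-end catch; drawer shut within 7 mm (horizontal distance between each of slate1, slate2, slate3 and tray_mid below 0.015 m and angle between slate1's own x axis and vertical between 1.51 and 1.632 rad and angle between slate1's own y axis and vertical between 1.51 and 1.632 rad and (angle between the x axis of slate1 and the x axis of tray_mid, either way round below 0.2 rad or angle between the x axis of slate1 and the y axis of tray_mid, either way round below 0.2 rad) and z of slate1 in the frame of tray_mid between -0.004 and 0.065 m and angle between slate2's own x axis and vertical between 1.51 and 1.632 rad and angle between slate2's own y axis and vertical between 1.51 and 1.632 rad and (angle between the x axis of slate2 and the x axis of tray_mid, either way round below 0.2 rad or angle between the x axis of slate2 and the y axis of tray_mid, either way round below 0.2 rad) and z of slate2 in the frame of tray_mid between -0.004 and 0.065 m and angle between slate3's own x axis and vertical between 1.51 and 1.632 rad and angle between slate3's own y axis and vertical between 1.51 and 1.632 rad and (angle between the x axis of slate3 and the x axis of tray_mid, either way round below 0.2 rad or angle between the x axis of slate3 and the y axis of tray_mid, either way round below 0.2 rad) and z of slate3 in the frame of tray_mid between -0.004 and 0.065 m and contact force between each of slate2, slate3 and slate1 below 0.02 N and contact force between slate3 and slate2 below 0.02 N and ((x of cork1 in the frame of drawer_floor between -0.1 and 0.1 m and y of cork1 in the frame of drawer_floor between -0.12 and 0.12 m and z of cork1 in the frame of drawer_floor between -0.005 and 0.02 m) or (horizontal distance between cork1 and tray_mid below 0.015 m and angle between cork1's own x axis and vertical between 1.51 and 1.632 rad and angle between cork1's own y axis and vertical between 1.51 and 1.632 rad and (angle between the x axis of cork1 and the x axis of tray_mid, either way round below 0.2 rad or angle between the x axis of cork1 and the y axis of tray_mid, either way round below 0.2 rad) and z of cork1 in the frame of tray_mid between -0.004 and 0.065 m and z of cork1 in the frame of tray_mid above 0.01 m and contact force between cork1 and cork2 below 0.02 N)) and ((x of cork1 in the frame of drawer_floor between -0.1 and 0.1 m and y of cork1 in the frame of drawer_floor between -0.12 and 0.12 m and z of cork1 in the frame of drawer_floor between -0.005 and 0.02 m) or (angle between cork1's own z axis and vertical below 0.5 rad and z of any of slate1, slate2, slate3 in the frame of cork1 above 0.003 m) or (angle between cork1's own z axis and vertical above 2.6 rad and z of any of slate1, slate2, slate3 in the frame of cork1 below 0.003 m)) and ((x of cork2 in the frame of drawer_floor between -0.1 and 0.1 m and y of cork2 in the frame of drawer_floor between -0.12 and 0.12 m and z of cork2 in the frame of drawer_floor between -0.005 and 0.02 m) or (horizontal distance between cork2 and tray_mid below 0.015 m and angle between cork2's own x axis and vertical between 1.51 and 1.632 rad and angle between cork2's own y axis and vertical between 1.51 and 1.632 rad and (angle between the x axis of cork2 and the x axis of tray_mid, either way round below 0.2 rad or angle between the x axis of cork2 and the y axis of tray_mid, either way round below 0.2 rad) and z of cork2 in the frame of tray_mid between -0.004 and 0.065 m and z of cork2 in the frame of tray_mid above 0.01 m and contact force between cork2 and cork1 below 0.02 N)) and ((x of cork2 in the frame of drawer_floor between -0.1 and 0.1 m and y of cork2 in the frame of drawer_floor between -0.12 and 0.12 m and z of cork2 in the frame of drawer_floor between -0.005 and 0.02 m) or (angle between cork2's own z axis and vertical below 0.5 rad and z of any of slate1, slate2, slate3 in the frame of cork2 above 0.003 m) or (angle between cork2's own z axis and vertical above 2.6 rad and z of any of slate1, slate2, slate3 in the frame of cork2 below 0.003 m)) and linear speed of each of slate1, slate2, slate3, cork1, cork2 below 0.02 m/s and contact force between the fingers and slate1 below 0.05 N and contact force between the fingers and slate2 below 0.05 N and contact force between the fingers and slate3 below 0.05 N and value of joint tray above 0.25 m and value of joint chest_drawer0 below 0.007 m).
It fails at once if the pot is disturbed (moved more than 30 mm) (distance of pot from where it was at the start of the episode above 0.03 m).
It fails at once if the tin is disturbed (moved more than 30 mm) (distance of tin from where it was at the start of the episode above 0.03 m).
It fails at once if the remote is disturbed (moved more than 30 mm) (distance of remote from where it was at the start of the episode above 0.03 m).
Of slate1, slate2, slate3 only 2 to 3 are there at a start; the rules pass over those that are not, and their reading is None.
At some moment in a run one of slate1, slate2, slate3 may be knocked a few centimetres aside while the robot is not near it.
Once in a run the grip may slacken for a moment while it holds something.
It also fails if it takes over 210 s, if anything falls off the work surface, if the arm or the gripper's body presses on something with over 40 N, if the wrist force passes 120 N, or if a joint passes its speed limit or range.

## Working session

There is one attempt and no reset: what is moved stays moved. The work goes in short steps, each a Python script; the robot and the scene stay as the last script left them, time stands still between calls to the robot, and variables do not carry over. Pictures are saved under pics/ and viewed, at most 14 in all, crops included, and the job is handed in when it is done.

```bash
ls; mkdir -p pics
python3 - <<'E'
from plant import bot
import cv2,numpy as np
for n in ("scene","side"):
    im=bot.camera(n); cv2.imwrite(f"pics/{n}0.png",im[:,:,::-1])
    c=bot.get_calibration(n); print(n,{k:np.round(np.array(v),3).tolist() for k,v in c.items()})
c=bot.get_calibration("wrist");print({k:np.round(np.array(v),3).tolist() for k,v in c.items()})
s=bot.read_state();print(s)
E
```

```text
pics
scene {'fx': 460.815, 'fy': 460.815, 'cx': 318.527, 'cy': 242.724, 'distortion': [-0.016, 0.0, 0.0, 0.0, 0.0], 'view': [[0.807, 0.591, -0.017, -481.819], [-0.419, 0.592, 0.688, 246.328], [0.417, -0.548, 0.725, -1599.461], [0.0, 0.0, 0.0, 1.0]]}
side {'fx': 463.36, 'fy': 463.36, 'cx': 322.617, 'cy': 233.918, 'distortion': [0.036, 0.0, 0.0, 0.0, 0.0], 'view': [[-0.716, -0.698, 0.006, 402.337], [0.367, -0.368, 0.854, -315.3], [-0.594, 0.614, 0.52, -911.568], [0.0, 0.0, 0.0, 1.0]]}
{'fx': 330.579, 'fy': 330.579, 'cx': 316.617, 'cy': 238.221, 'distortion': [-0.045, 0.0, 0.0, 0.0, 0.0], 'T_tool_cam': [[-0.0, 0.965, 0.263, 70.491], [1.0, 0.0, 0.001, 1.567], [0.001, 0.263, -0.965, -157.854], [0.0, 0.0, 0.0, 1.0]]}
{'t': 0.1, 'joint_pos': array([-1.02889689e+00,  3.59335591e-01,  1.11479130e-02, -2.83687552e-04,
       -1.22412302e+00, -2.88102481e-01]), 'qvel': array([ 2.55590047e-04, -3.67965124e-04,  3.50928054e-04,  3.65975116e-05,
       -3.52365310e-04,  3.99806925e-04]), 'tau': array([-1.72790085e-03, -5.84164488e+01,  2.93750203e+01,  7.01548666e+00,
        1.02288093e-02, -6.65445964e-05]), 'tcp_pos': array([ 169.33269505, -652.95653432,  225.70660342]), 'eef_rot': array([-1.26510229e-01,  9.91965005e-01,  7.46684469e-04, -1.83241927e-04]), 'contact_force': array([-0.28341831,  0.14089682, -0.64020844]), 'moment': array([-0.03414586,  0.00593593,  0.04712363]), 'finger_force': 0.0, 'width': 87.38513788182478}
```

View pics/scene0.png

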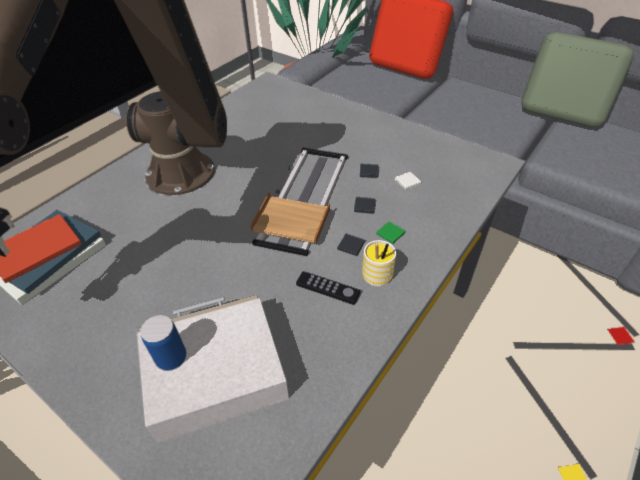

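View pics/side0.png

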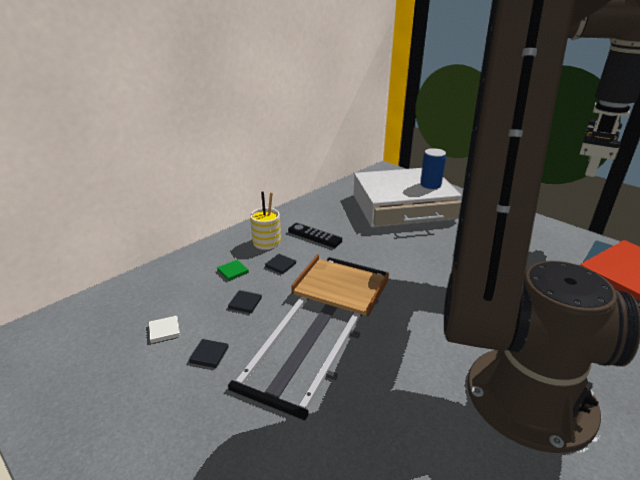

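The scene view shows three dark slates at (369,171), (365,205) and (350,244). What could be taken for a slate: the green square (390,232) and the white square (407,180), plus the black remote (329,288). I choose the three dark squares. The chest handle is at (199,305) and the tray at (290,218).

```bash
cat > h.py <<'E'
from plant import bot
import cv2,numpy as np
from scipy.spatial.transform import Rotation as R
def calib(n,state=None):
    c=bot.get_calibration(n); K=np.array([[c['fx'],0,c['cx']],[0,c['fy'],c['cy']],[0,0,1]]);d=np.array(c['distortion'],float)
    if n=='wrist':
        T=np.eye(4);T[:3,:3]=R.from_quat(state['eef_rot']).as_matrix();T[:3,3]=state['tcp_pos']
        V=np.linalg.inv(T@np.array(c['T_tool_cam']))
    else: V=np.array(c['view'])
    return K,d,V
def unproj(px,z,cal):
    K,d,V=cal
    u=cv2.undistortPoints(np.array(px,float).reshape(-1,1,2),K,d)[:,0]
    ray=np.c_[u[:,0],-u[:,1],-np.ones(len(u))]@V[:3,:3]   # R^T r
    C=-V[:3,:3].T@V[:3,3]
    return C+ray*((z-C[2])/ray[:,2])[:,None]
def proj(P,cal):
    K,d,V=cal
    P=np.array(P,float).reshape(-1,3)@V[:3,:3].T+V[:3,3]
    return cv2.projectPoints(P*[1,-1,-1],np.zeros(3),np.zeros(3),K,d)[0][:,0]
def shot(n,save=None):
    s=bot.read_state(); im=bot.camera(n)
    if save: cv2.imwrite(f"pics/{save}.png",im[:,:,::-1])
    return im,calib(n,s)
def quat(yaw):
    """tool down, finger closing line (tool y) along world angle yaw"""
    y=np.array([np.cos(yaw),np.sin(yaw),0]);z=np.array([0,0,-1.]);x=np.cross(y,z)
    return R.from_matrix(np.c_[x,y,z]).as_quat()
E
python3 - <<'E'
from h import *
a=calib('scene');b=calib('side')
def p(n,sc,si,z): print(n,z,*( [np.round(unproj([q],z,c)[0][:2]).tolist() for q,c in ((sc,a),(si,b)) if q]))
p('slateA',(369,171),(209,353),12);p('slateB',(365,205),(244,301),12);p('slateC',(350,244),(280,263),12)
p('green',(390,232),(233,269),12);p('white',(407,180),(164,328),12)
p('handle L',(175,314),(405,219),47);p('handle R',(222,301),(441,217),47);
p('tray nr-chest far',(317,242),(315,258),45);p('tray c4',(329,206),(295,292),45);p('far',(272,197),(374,313),30);p('x',(254,235),(387,275),30)
p('bar far',(346,154),(232,385),16);p('bar near',(303,151),(306,412),16);p('bar ch',(256,245),(387,275),16);p('bar ch far',(306,250),(330,262),16)
p('pot',(379,280),(266,245),0);p('rem',(329,288),(314,234),18);p('chest',(258,301),(354,173),85);p('chest',(287,393),None,85);p('chest',(138,347),None,85);p('chest',(146,424),None,85)
p('tin',(168,365),(433,186),85);p('books',(40,250),(620,260),40)
E
```

```text
slateA 12 [543.0, 365.0] [527.0, 380.0]
slateB 12 [624.0, 211.0] [611.0, 224.0]
slateC 12 [678.0, 44.0] [671.0, 56.0]
green 12 [748.0, 153.0] [739.0, 163.0]
white 12 [671.0, 396.0] [663.0, 408.0]
handle L 47 [476.0, -430.0] [538.0, -334.0]
handle R 47 [542.0, -334.0] [467.0, -423.0]
tray nr-chest far 45 [615.0, -30.0] [586.0, 5.0]
tray c4 45 [555.0, 112.0] [517.0, 141.0]
far 30 [374.0, 57.0] [346.0, 52.0]
x 30 [440.0, -102.0] [415.0, -86.0]
bar far 16 [427.0, 397.0] [420.0, 399.0]
bar near 16 [291.0, 324.0] [272.0, 341.0]
bar ch 16 [461.0, -119.0] [425.0, -102.0]
bar ch far 16 [591.0, -52.0] [573.0, -40.0]
pot 0 [811.0, -14.0] [783.0, 13.0]
rem 18 [724.0, -126.0] [706.0, -111.0]
chest 85 [638.0, -300.0] [818.0, -418.0]
chest 85 [842.0, -441.0]
chest 85 [503.0, -552.0]
chest 85 [656.0, -655.0]
tin 85 [593.0, -542.0] [566.0, -522.0]
books 40 [-11.0, -505.0] [12.0, -564.0]
```

```bash
cat >> h.py <<'E'
def best(pos,yaw):
    q0=bot.read_state()['joint_pos'];c=[]
    for k in (0,np.pi):
        q=bot.solve_ik(pos,quat(yaw+k))
        if q is not None: c.append((np.abs(q-q0).max()+.3*abs(q[5]),yaw+k))
    return quat(min(c)[1])
def go(pos,yaw): bot.move_ptp(pos,best(pos,yaw))
E
python3 - <<'E'
from h import *
go([500,-330,300],-.56); im,c=shot('wrist','w1'); print(bot.read_state()['joint_pos'].round(2),bot.read_state()['t'])
go([500,180,300],.35); im,c=shot('wrist','w2');print(bot.read_state()['joint_pos'].round(2),bot.read_state()['t'])
np.save('w2.npy',np.r_[bot.read_state()['tcp_pos'],bot.read_state()['eef_rot']])
E
```

```text
[-0.26  0.2  -0.05  0.   -1.33 -0.3 ] 1.8583
[ 0.71  0.08 -0.18  0.   -1.31 -0.36] 3.7583
```

View pics/w1.png

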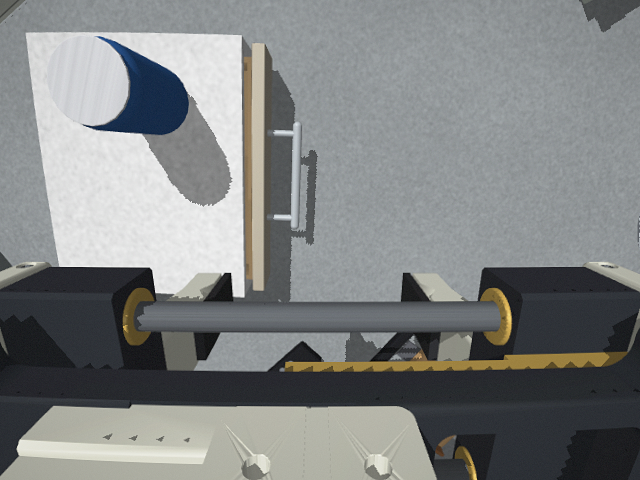

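View pics/w2.png

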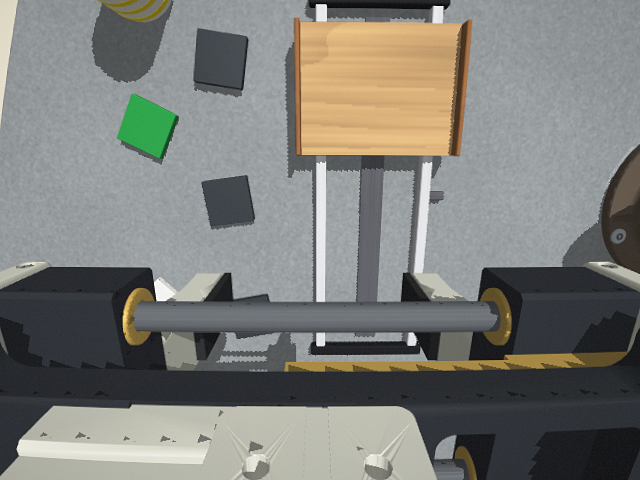

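Run:
```python
from h import *
w=np.load('w2.npy');c2=calib('wrist',dict(tcp_pos=w[:3],eef_rot=w[3:]))
# w1 : same commanded yaw branch - joint6 -0.3 
q=[quat(-.56),quat(-.56+np.pi)]
im=cv2.imread('pics/w1.png')
for qq in q:
    c1=calib('wrist',dict(tcp_pos=np.array([500,-330,300.]),eef_rot=qq))
    P=unproj([(297,124),(295,226)],50,c1)[:,:2]; F=unproj([(265,43),(264,290)],72,c1)[:,:2]; ch=unproj([(241,36),(244,297)],85,c1)[:,:2]
    for X in(P,F,ch): d=X[0]-X[1]; print(X.round(1).tolist(),X.mean(0).round(1),np.linalg.norm(d).round(1),np.degrees(np.arctan2(*-d[::-1])).round(1))
def ln(n,a,z):
    X=unproj(a,z,c2)[:,:2];d=X[1]-X[0];print(n,X.round(1).tolist(),np.linalg.norm(d).round(1),np.degrees(np.arctan2(d[1],d[0])).round(2))
ln('Lrail outer',[(317,165),(315,340)],16);ln('R rail outer',[(433,165),(415,340)],16)
ln('tray end chest',[(299,21),(464,24)],30);ln('tray end sofa',[(300,155),(457,155)],30)
ln('rimL outer top',[(294,18),(296,154)],45);ln('rimR outer top',[(471,21),(463,156)],45)
ln('bars',[(376,0),(366,350)],16)
im=cv2.cvtColor(cv2.imread('pics/w2.png'),cv2.COLOR_BGR2HSV)
m=((im[...,2]<85)&(im[...,1]<90)).astype(np.uint8);m[265:]=0
n,l,s,ce=cv2.connectedComponentsWithStats(m)
for i in range(1,n):
    if 800<s[i,4]<6000:
        r=cv2.minAreaRect(cv2.findContours((l==i).astype(np.uint8),0,2)[0][0]);B=cv2.boxPoints(r)
        X=unproj(B,11,c2)[:,:2];print(s[i],r,X.mean(0).round(1),[np.linalg.norm(X[k]-X[k-1]).round(1) for k in range(4)],[np.degrees(np.arctan2(*(X[k]-X[k-1])[::-1])).round(1)%90 for k in range(4)])
```

```text
[[531.8, -235.2], [462.7, -337.2]] [ 497.3 -286.2] 123.1 -124.1
[[548.1, -149.9], [388.0, -382.4]] [ 468.  -266.1] 282.3 -124.5
[[530.7, -135.2], [366.7, -373.3]] [ 448.7 -254.3] 289.1 -124.6
[[468.2, -424.8], [537.3, -322.8]] [ 502.7 -373.8] 123.1 55.9
[[451.9, -510.1], [612.0, -277.6]] [ 532.  -393.9] 282.3 55.5
[[469.3, -524.8], [633.3, -286.7]] [ 551.3 -405.7] 289.1 55.4
Lrail outer [[516.6, 133.9], [430.7, 379.0]] 259.7 109.3
R rail outer [[373.2, 81.2], [287.0, 327.6]] 261.0 109.3
tray end chest [[592.6, -14.2], [411.1, -79.1]] 192.8 -160.32
tray end sofa [[541.2, 128.9], [354.4, 60.2]] 199.1 -159.8
rimL outer top [[596.5, -10.7], [545.6, 128.9]] 148.6 110.03
rimR outer top [[408.9, -78.1], [352.8, 60.5]] 149.6 112.02
bars [[516.9, -71.3], [351.0, 368.9]] 470.5 110.64
[ 308    0  142   16 1141] ((378.5, 7.5), (15.0, 141.0), 90.0) [510.6 -67.6] [np.float64(16.4), np.float64(169.7), np.float64(16.6), np.float64(171.1)] [np.float64(19.700000000000003), np.float64(20.69999999999999), np.float64(24.299999999999997), np.float64(20.6)]
[ 92   3  41  79 989] ((111.5903549194336, 41.975
[... 471 characters left out ...]
 np.float64(65.8)] [np.float64(13.8), np.float64(9.200000000000003), np.float64(13.699999999999989), np.float64(11.099999999999994)]
[ 596  145   44  120 2497] ((617.5, 204.5), (119.0, 43.0), 90.0) [94.3 39.2] [np.float64(174.3), np.float64(63.7), np.float64(178.1), np.float64(70.5)] [np.float64(32.5), np.float64(21.400000000000006), np.float64(34.5), np.float64(19.5)]
[ 202  175   53   54 2099] ((227.90924072265625, 200.79302978515625), (47.74924087524414, 46.58462905883789), 79.5625228881836) [614.4 220.9] [np.float64(65.4), np.float64(63.6), np.float64(64.6), np.float64(65.9)] [np.float64(25.599999999999994), np.float64(29.80000000000001), np.float64(27.599999999999994), np.float64(30.4)]
```

```bash
cat >> h.py <<'E'
SY=np.radians(19.6); ux=np.array([np.cos(SY),np.sin(SY)]); uy=np.array([-np.sin(SY),np.cos(SY)])
T0=np.array([475.5,24.5])   # tray mid, parked
CY=np.radians(-34.4); cx=np.array([np.cos(CY),np.sin(CY)]); cy=np.array([-np.sin(CY),np.cos(CY)])
H0=np.array([502.7,-373.8]) # handle at start
def P(xy,z): return [float(xy[0]),float(xy[1]),float(z)]
def F(): s=bot.read_state(); return s['contact_force'].round(1).tolist(),s['tcp_pos'].round(1).tolist(),round(s['width'],1),round(s['t'],1)
E
python3 - <<'E'
from h import *
bot.move_gripper(0,20)
a=T0-105*uy
go(P(a,90),SY); bot.line_to(P(a,22),80); print(F())
for d in (-60,-20,20,35,41):
    bot.line_to(P(T0+d*uy,22),60); print(d,F())
bot.pause(.3);print(F())
bot.line_to(P(T0+10*uy,22),100); bot.line_to(P(T0-30*uy,120),150)
# handle
bot.move_gripper(17)
go(P(H0,120),CY); bot.line_to(P(H0,28),80); print(F())
bot.move_gripper(8,40);print(F())
for d in (50,120,150,158,163,167,171):
    bot.line_to(P(H0-d*cx,28),70); f=F();print(d,f)
    if np.hypot(*f[0][:2])>14: break
E
```

```text
([0.1, -0.9, 0.3], [511.1, -74.4, 22.4], 0.3, 7.4)
-60 ([0.7, -4.8, 2.2], [495.7, -32.1, 22.1], 0.0, 8.3)
-20 ([0.1, 0.6, 0.5], [482.3, 5.8, 21.9], 0.2, 9.2)
20 ([-0.8, 0.2, 0.1], [468.8, 43.5, 22.0], 0.6, 10.0)
35 ([0.1, 0.4, -0.1], [463.7, 57.8, 22.0], 0.5, 10.4)
41 ([-0.2, -0.2, 0.4], [461.7, 63.4, 22.0], 0.8, 10.6)
([0.1, -0.2, 0.2], [461.8, 63.0, 22.0], 0.5, 10.9)
([-0.2, -0.1, 0.3], [503.1, -374.0, 28.6], 16.8, 15.5)
([-0.4, 0.8, 3.9], [503.0, -373.9, 28.6], 9.6, 15.8)
50 ([0.4, 2.2, 7.5], [461.3, -345.1, 28.5], 9.6, 16.7)
120 ([0.9, 3.6, 7.7], [404.1, -305.6, 28.5], 9.5, 17.8)
150 ([2.3, 6.5, 8.0], [379.0, -288.3, 28.5], 9.8, 18.4)
158 ([2.6, 4.8, 7.7], [372.4, -283.8, 28.5], 9.5, 18.7)
163 ([5.1, 0.9, 2.8], [369.6, -281.7, 28.5], 9.8, 18.9)
167 ([13.7, -17.6, -17.1], [369.6, -281.5, 28.7], 9.7, 19.2)
```

Run:
```python
from h import *
HO=np.array([369.6,-281.6])
bot.line_to(P(HO+1.5*cx,28),50)
bot.move_gripper(17); print(F())
bot.line_to(P(HO,120),120); bot.move_gripper(86)
go(P(HO+45*cx+110*cy,280),CY+np.pi/2);im,c=shot('wrist','w3');np.save('w3.npy',np.r_[bot.read_state()['tcp_pos'],bot.read_state()['eef_rot']]);print(F(),bot.read_state()['joint_pos'].round(2))
go([500,180,300],.35+np.pi); shot('wrist','w4');np.save('w4.npy',np.r_[bot.read_state()['tcp_pos'],bot.read_state()['eef_rot']]);print(F(),bot.read_state()['joint_pos'].round(2))
a,b=[cv2.imread(f'pics/w{i}.png') for i in (3,4)]
cv2.imwrite('pics/w34.png',cv2.resize(np.vstack([a[:300],b[:300]]),(640,600)))
```

```text
([-0.1, 0.6, -0.4], [370.1, -282.2, 27.6], 17.1, 19.9)
([-0.7, 0.2, -0.4], [468.3, -216.3, 279.3], 86.3, 23.3) [-0.05  0.06 -0.25 -0.   -1.26  1.02]
([0.4, -0.3, 0.1], [500.1, 179.2, 299.9], 86.2, 24.8) [ 0.71  0.08 -0.18  0.   -1.31 -0.36]
```

View pics/w34.png

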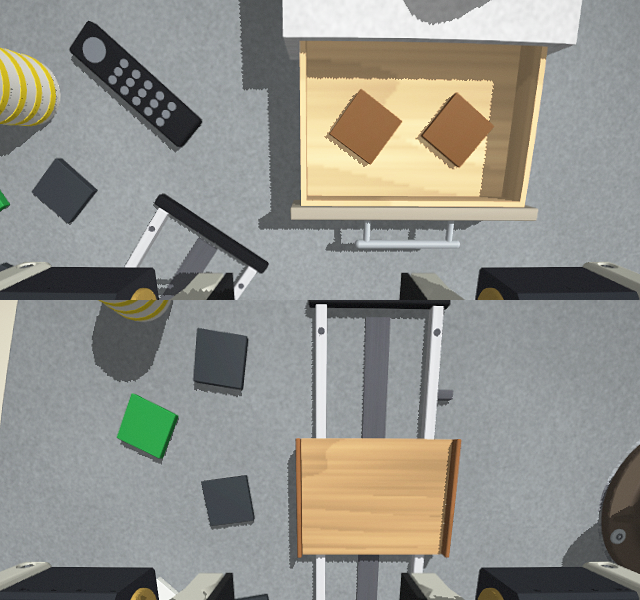

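The tray is at the middle (376,497 in the lower half). The drawer is open with cork sheets at (365,127) and (457,130), and the slates are unchanged.

```bash
cat >> h.py <<'E'
def squares(im,cal,mask,z,amin=900,amax=6000):
    """square-ish blobs -> [(xy, angle mod 90deg, sides)]"""
    out=[];m=cv2.morphologyEx(mask.astype(np.uint8),cv2.MORPH_OPEN,np.ones((5,5)))
    for k in cv2.findContours(m,0,2)[0]:
        if not amin<cv2.contourArea(k)<amax: continue
        W=unproj(k.reshape(-1,2),z,cal)[:,:2].astype(np.float32)   # rectify to the plane, then fit
        (c,(a,b),t)=cv2.minAreaRect(W)
        if 52<a<76 and 52<b<76 : out.append((np.array(c),t%90,(round(a,1),round(b,1)),cv2.contourArea(k)))
    return out
def dark(im):
    h=cv2.cvtColor(im,cv2.COLOR_RGB2HSV); return (h[...,2]<85)&(h[...,1]<110)
def cork(im):
    h=cv2.cvtColor(im,cv2.COLOR_RGB2HSV); return (h[...,2]>45)&(h[...,2]<170)&(h[...,1]>120)&(h[...,0]<15)
E
python3 - <<'E'
from h import *
def ld(i): 
    w=np.load(f'w{i}.npy'); return cv2.imread(f'pics/w{i}.png')[:,:,::-1],calib('wrist',dict(tcp_pos=w[:3],eef_rot=w[3:]))
im,c=ld(3); hs=cv2.cvtColor(np.ascontiguousarray(im),cv2.COLOR_RGB2HSV);print(hs[127,365],hs[130,457],hs[100,440],hs[60,530])
print('cork',squares(im,c,cork(np.ascontiguousarray(im)),29)); print('sl',squares(im,c,dark(np.ascontiguousarray(im)),11))
print('walls z63',unproj([(304,42),(547,46),(304,205),(522,206)],63,c).round(1)[:,:2].tolist()); print('tin',)
print('remote',unproj([(90,22),(181,148),(200,122),(72,48)],18,c).round()[:,:2].tolist())
im,c=ld(4); print('sl',squares(im,c,dark(np.ascontiguousarray(im)),11))
X=unproj([(300,139),(455,139),(300,255),(448,255)],30,c)[:,:2];print(X.round(1).tolist(),X.mean(0))
for X in (unproj([(296,139),(297,256)],45,c),unproj([(460,139),(451,256)],45,c)): print(X.round(1)[:,:2].tolist(),np.degrees(np.arctan2(*(X[1]-X[0])[1::-1])), X.mean(0)[:2])
print('exp',T0+130*uy)
E
```

```text
[ 13 143 152] [ 14 138 152] [ 21  87 240] [ 17  96 106]
cork [(array([ 448.59893799, -405.18301392]), 18.463523864746094, (61.5, 61.9), 2037.5), (array([ 513.17803955, -316.28543091]), 20.507158279418945, (61.3, 61.5), 2255.5)]
sl [(array([672.55065918,  49.58974075]), 11.047372817993164, (64.9, 67.7), 2225.0)]
walls z63 [[620.3, -304.8], [476.7, -515.1], [482.0, -207.8], [337.9, -416.6]]
tin
remote [[794.0, -121.0], [621.0, -118.0], [632.0, -157.0], [786.0, -85.0]]
sl [(array([614.31488037, 220.39019775]), 26.89134979248047, (63.3, 62.8), 1999.0), (array([673.92938232,  53.83112335]), 10.62901496887207, (62.8, 63.2), 2420.5)]
[[547.4, 110.5], [365.2, 43.2], [497.4, 253.7], [306.8, 184.6]] [429.21376225 147.97405096]
[[551.2, 112.3], [501.6, 251.4]] 109.60594611590545 [526.36543259 181.85193067]
[[365.0, 43.5], [310.0, 182.0]] 111.65787707932229 [337.54319091 112.72671054]
exp [431.89129593 146.96746886]
```

```bash
cat >> h.py <<'E'
TM=np.array([431.6,147.2])
def look(xy,z,yaw,what,zt,name=None):
    go(P(xy,z),yaw); bot.pause(.1); im,c=shot('wrist',name); return squares(im,c,what(im),zt)
def st(): s=bot.read_state(); return round(s['width'],1),round(s['finger_force'],1),s['contact_force'].round(1).tolist(),round(s['t'],1)
def pick(xy,ang,z,up=140,force=30,hover=110,opn=84):
    """ang: closing line, rad"""
    bot.move_gripper(opn); go(P(xy,hover),ang); bot.line_to(P(xy,z),100); bot.pause(.1)
    bot.move_gripper(55,force); print('grip',st())
    bot.line_to(P(xy,up),150); bot.pause(.1); print('lift',st())
def place(ang,zb,up=150,dz=2.5):
    bot.pause(.05); go(P(TM,zb+60),ang); print('over',st())
    bot.line_to(P(TM,zb+12),120); bot.line_to(P(TM,zb+dz),30); bot.pause(.1); print('down',st())
    bot.move_gripper(76); bot.line_to(P(TM,zb+70),100); print('rel',st())
E
python3 - <<'E'
from h import *
r=look([460,300],300,SY+np.pi,dark,11,'w5'); print(r,F())
E
```

```text
[(array([532.57513428, 378.68286133]), 30.26799201965332, (63.0, 63.7), 1855.0), (array([613.88226318, 221.79554749]), 27.578310012817383, (63.6, 63.0), 2277.5)] ([-0.0, -0.6, 1.3], [460.4, 299.1, 300.1], 85.9, 25.6)
```

View pics/w5.png

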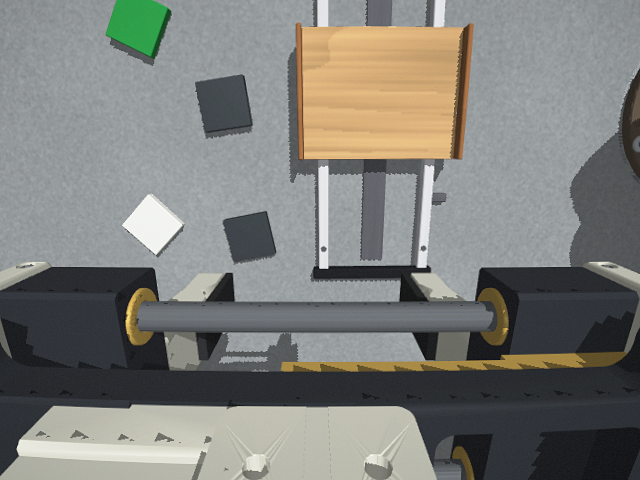

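The dark slates are at (223,104) and (249,236). The green (138,25) and white (152,224) ones are clearly different. I'll start with the slate near (249,236).

Run:
```python
from h import *
A=np.array([532.6,378.7])
pick(A,np.radians(120.3),2)
place(SY+np.pi/2,30)
r=look(TM-130*uy,300,SY+np.pi,dark,41,'w6'); print(r,F())
r=look([460,300],300,SY+np.pi,dark,41,'w7'); print(r,F())
a,b=[cv2.imread(f'pics/w{i}.png') for i in (6,7)]
cv2.imwrite('pics/w67.png',np.vstack([a[:300],b[:300]]))
```

```text
grip (61.7, 30.0, [-0.7, -0.4, 2.0], 28.9)
lift (61.6, 30.0, [-0.1, 0.7, -0.9], 30.1)
over (61.8, 30.0, [1.5, 0.1, -1.1], 31.1)
down (61.8, 30.0, [-0.2, -0.3, -0.6], 32.3)
rel (76.3, 0.0, [-0.6, 0.3, -0.4], 33.6)
[(array([661.24139404,  46.23534393]), 11.547149658203125, (60.0, 59.0), 2133.5)] ([-0.3, 0.3, 0.1], [475.1, 24.9, 299.5], 75.9, 35.4)
[(array([605.23925781, 222.59829712]), 27.386289596557617, (58.9, 58.3), 1815.5)] ([0.8, -0.1, -0.2], [460.4, 298.7, 300.3], 76.4, 36.6)
```

View pics/w67.png

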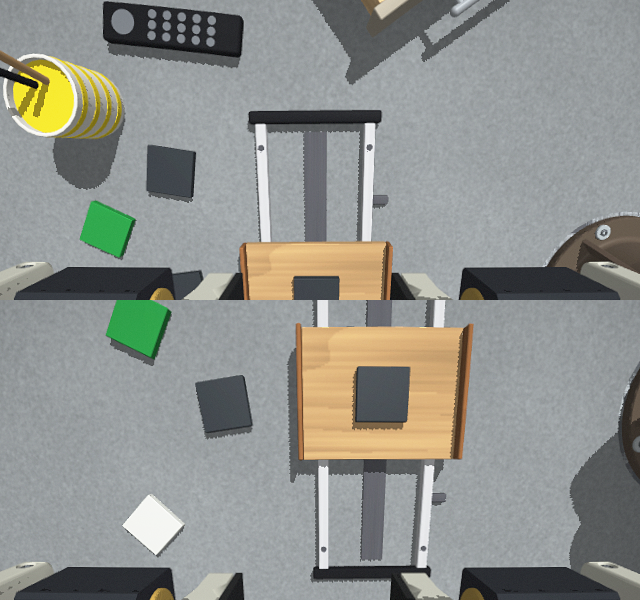

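The bottom slate sits centred on the tray at (383,394). Next is a cork sheet.

```bash
sed -i 's/h\[...,2\]<85)&(h\[...,1\]<110/h[...,2]<95)\&(h[...,1]<90/' h.py
python3 - <<'E'
from h import *
pick(np.array([513.2,-316.3]),np.radians(20.5),25,up=150,force=20)
place(SY,42)
im,c=0,0
go([460,300,300],SY+np.pi);bot.pause(.1);im,c=shot('wrist','w8')
print(squares(im,c,cork(im),49),squares(im,c,dark(im),11),F(),TM)
im,c=shot('scene','s8')
hs=cv2.cvtColor(cv2.imread('pics/w8.png'),cv2.COLOR_BGR2HSV);print(hs[94,383],hs[110,390])
E
```

```text
grip (61.2, 20.0, [-0.3, 1.0, 2.0], 41.0)
lift (61.4, 20.0, [-0.4, 1.0, 0.4], 42.0)
over (61.7, 20.0, [-0.6, -0.0, 0.4], 43.8)
down (61.6, 20.0, [-0.2, -0.4, 5.3], 44.9)
rel (75.8, 0.0, [-0.9, 0.5, 0.3], 46.3)
[(array([432.59161377, 147.45199585]), 19.873130798339844, (61.3, 60.7), 2174.0)] [(array([612.78094482, 223.77085876]), 27.59885597229004, (63.7, 68.2), 2562.5)] ([-0.2, 0.5, -0.2], [459.6, 298.9, 298.5], 76.0, 47.4) [431.6 147.2]
[ 14 143 150] [ 14 140 151]
```

View pics/w8.png

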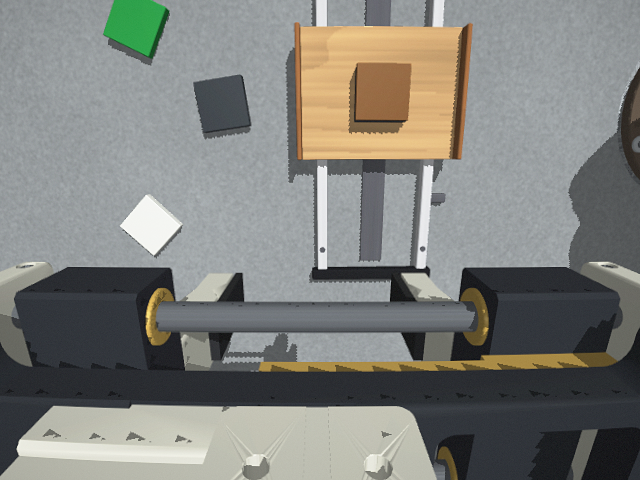

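Cork centred on the slate at (383,92). Next is the slate at (222,104).

```bash
sed -i 's/h\[...,2\]<95)/h[...,2]<85)/' h.py
python3 - <<'E'
from h import *
go([460,300,300],SY+np.pi);im,c=shot('wrist')
r=squares(im,c,dark(im),11); print(r)
p,a=min(r,key=lambda q:np.linalg.norm(q[0]-[614,221]))[:2]
a=a if a<64.6 else a-90
pick(p,np.radians(a+90),2)
place(SY+np.pi/2,50)
go([460,300,300],SY+np.pi);bot.pause(.1);im,c=shot('wrist','w9')
print(squares(im,c,dark(im),61),F())
go([500,180,300],SY+np.pi);bot.pause(.1);im,c=shot('wrist','w10');print(squares(im,c,dark(im),11),F())
a,b=[cv2.imread(f'pics/w{i}.png') for i in (9,10)]
cv2.imwrite('pics/w910.png',np.vstack([a[:300],b[:300]]))
E
```

```text
[(array([613.9317627 , 221.90299988]), 27.188976287841797, (63.3, 62.2), 1872.0)]
grip (61.4, 30.0, [0.2, -1.4, 3.1], 51.1)
lift (61.6, 30.0, [-0.2, -0.3, -0.8], 52.2)
over (61.8, 30.0, [0.3, 0.2, -0.9], 53.1)
down (61.6, 30.0, [-0.0, 1.1, -1.7], 54.2)
rel (75.9, 0.0, [0.3, -0.0, 0.3], 55.6)
[] ([0.1, 0.3, -0.5], [459.9, 299.5, 299.3], 75.9, 57.0)
[(array([421.27215576, 152.87527466]), 19.638263702392578, (69.7, 68.7), 2467.0), (array([677.48529053,  54.63259506]), 10.895772933959961, (55.2, 63.0), 1911.0)] ([0.1, 0.1, -0.3], [499.9, 180.5, 299.9], 76.2, 57.7)
```

View pics/w910.png

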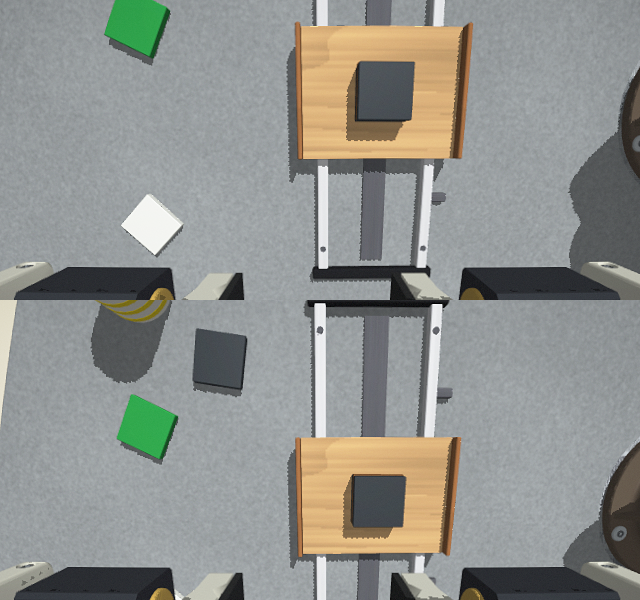

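Second slate is on squarely (385,92), and the third is still at (219,359). Next the second cork, then the third slate.

Run:
```python
from h import *
pick(np.array([448.6,-405.2]),np.radians(18.5),25,up=150,force=20)
place(SY,62)
go([460,300,300],SY+np.pi);bot.pause(.1);im,c=shot('wrist','w11')
r=squares(im,c,cork(im),69);print(r,F(),TM)
assert r and np.linalg.norm(r[0][0]-TM)<8
go([500,180,300],SY+np.pi);bot.pause(.1);im,c=shot('wrist','w12');r=squares(im,c,dark(im),11);print(r)
```

```text
grip (61.8, 20.0, [-1.4, 0.4, 2.1], 62.0)
lift (61.2, 20.0, [-0.5, 1.9, -0.2], 63.1)
over (61.4, 20.0, [-0.3, -0.4, -0.1], 65.1)
down (61.5, 20.0, [-0.5, -0.8, 4.3], 66.2)
rel (76.0, 0.0, [1.2, 0.0, -0.7], 67.6)
[(array([432.21893311, 147.26274109]), 18.628759384155273, (61.5, 61.4), 2462.0)] ([0.8, 0.1, 0.0], [459.6, 298.8, 298.6], 75.9, 68.6) [431.6 147.2]
[(array([702.37121582,  88.32502747]), 10.802441596984863, (63.8, 62.8), 2484.5)]
```

Run:
```python
from h import *
go([560,60,330],SY+np.pi);bot.pause(.1);im,c=shot('wrist','w13')
h=cv2.cvtColor(im,cv2.COLOR_RGB2HSV);g=(h[...,0]>45)&(h[...,0]<75)&(h[...,1]>150)
print(squares(im,c,g,10),squares(im,c,dark(im),11),F())
for k in cv2.findContours(((h[...,0]>22)&(h[...,0]<35)&(h[...,1]>150)).astype(np.uint8),0,2)[0]:
    if cv2.contourArea(k)>1500: print(cv2.contourArea(k),cv2.boundingRect(k))
```

```text
[(array([743.36303711, 161.87890625]), 83.31021881103516, (64.0, 62.8), 1648.0)] [(array([703.02368164,  87.4892807 ]), 10.803916931152344, (62.8, 62.7), 1799.0)] ([0.4, 0.6, -0.3], [559.7, 61.0, 329.7], 76.1, 70.1)
2811.5 (109, 58, 62, 69)
```

View pics/w13.png

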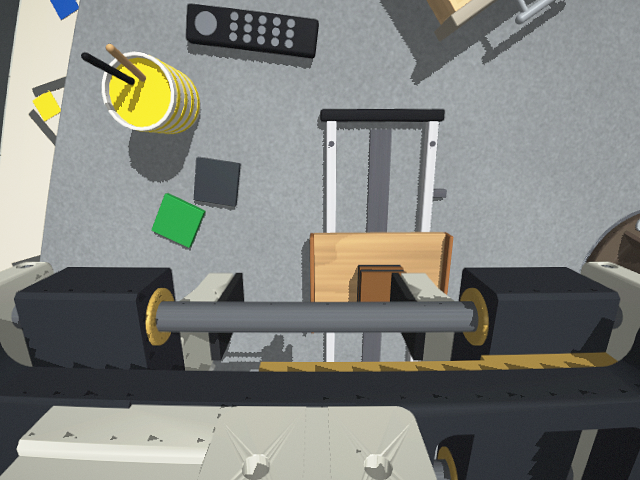

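The slate was knocked to (217,182), close to the green one (178,221) and the pot (140,95). I'll compute the clearance before reaching in.

Run:
```python
from h import *
c=calib('wrist',bot.read_state()); pot=unproj([(140,93)],95,c)[0][:2]; p=np.array([703,87.6])
R2=[unproj([q],95,c)[0][:2] for q in((103,93),(177,93))];print(pot,np.linalg.norm(R2[0]-R2[1]))
for a in (10.8,100.8):
    u=np.array([np.cos(np.radians(a)),np.sin(np.radians(a))]);v=np.array([-u[1],u[0]]);d=np.abs([(pot-p)@u,(pot-p)@v])
    print(a,d,np.hypot(*np.maximum(d-[97,39],0))-42)
```

```text
[790.49070076   4.2800731 ] 85.14487002582968
10.8 [70.32840248 98.23822445] 17.23822444687771
100.8 [98.23822445 70.32840248] -10.647137263096756
```

Run:
```python
from h import *
for a in (10.8,190.8):
  for z in (2,120): print(a,z,bot.solve_ik(P([703,87.6],z),quat(np.radians(a))))
for k in (0,1): print(bot.solve_ik(P(TM,72),quat(SY+k*np.pi)))
```

```text
10.8 2 [ 0.39812826  0.60296425 -0.14193032  0.         -0.82590175  2.93195995]
10.8 120 [ 0.39812826  0.48600997 -0.03982172  0.         -1.04496464  2.93195995]
190.8 2 [ 0.39812826  0.60296425 -0.14193032  0.         -0.82590175 -0.2096327 ]
190.8 120 [ 0.39812826  0.48600997 -0.03982172  0.         -1.04496464 -0.2096327 ]
[ 0.76279569  0.16801651 -0.66128867  0.         -0.74149115  2.72088149]
[ 0.76279569  0.16801651 -0.66128867  0.         -0.74149115 -0.42071116]
```

Run:
```python
from h import *
a=np.radians(10.8); p=np.array([703,87.6])
bot.move_ptp(P([620,110],300),quat(a))
im,c=shot('scene')
bot.move_gripper(80)
pick(p,a,2,up=170,hover=170,opn=80); print(bot.read_state()['joint_pos'].round(2))
place(SY,70)
go([460,300,300],SY);bot.pause(.1);im,c=shot('wrist','w14');print(F())
go([470,280,330],SY+np.pi);bot.pause(.1);im,c=shot('wrist','w15');print(F())
shot('side','s15')
b=cv2.imread('pics/w15.png')[:270,200:560];a=cv2.imread('pics/s15.png')[200:430,200:430]
a=cv2.resize(a,None,fx=1.5,fy=1.5)
o=np.zeros((345,705,3),np.uint8);o[:270,:360]=b;o[:345,360:705]=a;cv2.imwrite('pics/c15.png',o)
```

```text
grip (61.5, 30.0, [-0.1, 0.3, 0.5], 76.3)
lift (61.2, 30.0, [0.1, 0.9, -1.9], 77.7)
[ 0.4   0.45  0.02 -0.   -1.14  2.93]
over (61.5, 30.0, [-0.1, -0.0, -1.3], 78.8)
down (61.5, 30.0, [-0.9, 0.3, -1.3], 79.9)
rel (75.9, 0.0, [-0.5, 0.1, -0.7], 81.2)
([-0.6, 0.4, -0.7], [459.6, 298.7, 298.6], 76.1, 82.3)
([-0.4, 0.3, 0.3], [469.7, 279.5, 329.2], 75.9, 82.7)
```

View pics/c15.png

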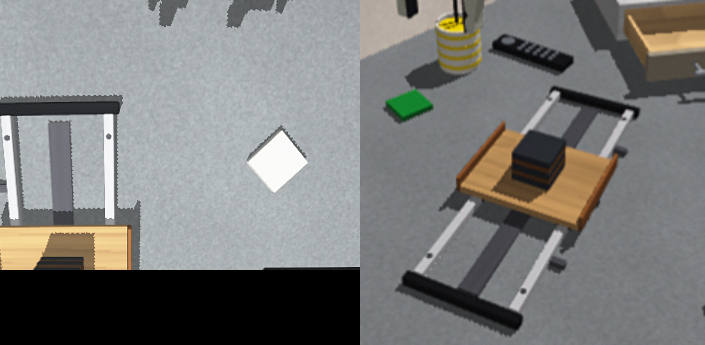

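Side view: a neat slate/cork/slate/cork/slate stack in the middle of the tray. Now the final push and shutting the drawer.

Run:
```python
from h import *
go(P(TM-110*uy,250),SY+np.pi); bot.move_gripper(0,20)
a=TM-108*uy
bot.line_to(P(a,100),150); bot.line_to(P(a,22),80); print(F())
for d in (-85,-60,-40,-20,0,20,35,42):
    bot.line_to(P(TM+d*uy,22),40); print(d,F())
bot.pause(.3)
bot.line_to(P(TM+0*uy,22),100); bot.line_to(P(TM-60*uy,150),150)
go(P(TM-60*uy,330),SY+np.pi);bot.pause(.1)
# look from the sofa side
bot.move_ptp(P(TM+60*uy,330),quat(SY)); bot.pause(.1); im,c=shot('wrist','w16');shot('side','s16');print(F())
b=cv2.imread('pics/w16.png')[:300];a=cv2.imread('pics/s16.png')[180:480]
cv2.imwrite('pics/c16.png',np.vstack([b,a]))
```

```text
([-0.2, 0.3, 0.1], [468.2, 45.6, 22.4], 0.7, 87.3)
-85 ([0.1, 0.3, 0.2], [460.1, 67.2, 22.0], 0.5, 88.0)
-60 ([1.1, -3.3, 1.6], [451.6, 90.7, 22.0], 0.4, 88.8)
-40 ([-0.1, -2.9, 1.1], [444.8, 109.4, 21.9], 0.1, 89.5)
-20 ([-0.2, -0.1, -0.2], [438.5, 128.8, 22.1], 0.3, 90.1)
0 ([0.1, -0.7, -0.1], [431.5, 147.3, 22.0], 0.3, 90.8)
20 ([0.5, -0.5, -0.3], [424.8, 166.2, 22.0], 0.5, 91.4)
35 ([0.1, 0.3, 0.0], [419.8, 180.4, 22.0], 0.7, 91.9)
42 ([-1.3, 0.4, 1.2], [417.5, 187.0, 22.0], 0.5, 92.3)
([-0.4, -0.4, -0.0], [411.7, 203.0, 329.7], 0.5, 95.8)
```

View pics/c16.png

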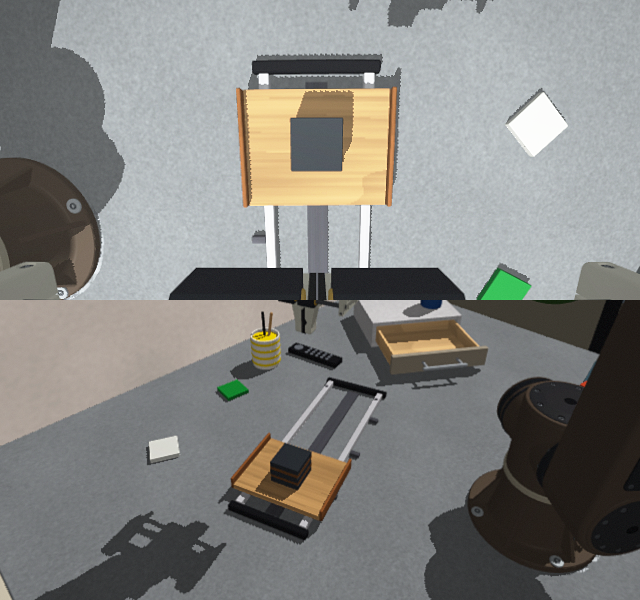

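Tray is at the sofa end and the stack is neat. Now the drawer.

Run:
```python
from h import *
c=calib('wrist',bot.read_state()); im=cv2.imread('pics/w16.png')[:,:,::-1].copy()
top=unproj([(291,118),(342,118),(290,169),(342,171)],82,c)[:,:2].mean(0); tr=unproj([(244,88),(390,88),(248,205),(387,205)],30,c)[:,:2].mean(0)
print('top',top.round(1),'tray',tr.round(1),'exp',TM+130*uy)
HO=np.array([369.6,-281.6])
go(P(HO+[0,60],250),CY); bot.move_gripper(17); go(P(HO,120),CY); bot.line_to(P(HO,28),80); print(F())
bot.move_gripper(8,40)
for d in (60,130,155,162,166,168,170,172,174):
    bot.line_to(P(HO+d*cx,28),60); f=F();print(d,f)
    if np.hypot(*f[0][:2])>15: break
bot.pause(.2);bot.move_gripper(17);bot.line_to(bot.read_state()['tcp_pos']+[0,0,110],100)
go([380,-200,300],CY);print(F());shot('scene','s17');cv2.imwrite('pics/c17.png',cv2.imread('pics/s17.png')[120:450,100:450])
```

```text
top [386.  274.9] tray [388.7 270.7] exp [387.99129593 269.66746886]
([-0.3, -0.5, 0.2], [370.0, -281.7, 28.4], 16.9, 99.9)
60 ([0.2, -2.1, 4.7], [419.6, -316.0, 28.4], 9.5, 101.4)
130 ([-0.8, -2.8, 4.7], [477.0, -355.6, 28.5], 9.8, 102.7)
155 ([-1.0, -3.2, 5.7], [497.8, -370.0, 28.5], 9.9, 103.3)
162 ([-1.3, -4.1, 5.6], [503.5, -373.9, 28.5], 9.8, 103.5)
166 ([-1.3, -3.9, 6.0], [506.6, -376.1, 28.5], 9.6, 103.8)
168 ([-1.8, -2.7, 6.2], [508.0, -377.1, 28.5], 9.5, 104.0)
170 ([-3.0, -1.3, 7.7], [509.3, -378.0, 28.5], 9.5, 104.3)
172 ([-6.7, 3.4, 14.2], [509.2, -378.0, 28.4], 9.7, 104.5)
174 ([-11.5, 9.6, 19.4], [509.2, -378.0, 28.3], 9.8, 104.8)
([0.3, 0.2, -0.0], [380.3, -200.2, 299.3], 17.1, 107.7)
```

View pics/c17.png

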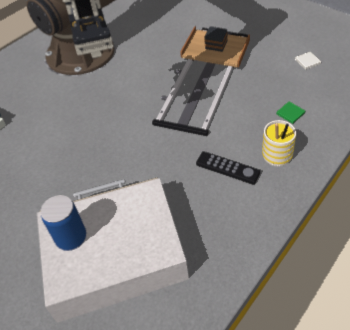

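The drawer is shut against its stop, the stack is on the tray at the sofa end, and the pot, tin and remote have not moved.

```bash
python3 -c "
from plant import bot
print(bot.close_job())"
```

```text
the job is handed in; nothing more can be done
None
```

I handed the job in at about 108 s: three slates with two cork sheets between them stacked on the tray at the sofa-end catch, top slate about 5 mm off its middle, drawer pushed shut to its stop, pot, tin and remote not moved; the system gave no verdict.

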